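# Count along the divider rack and push the drill bit case into the third gap

## Robot

A 6-joint arm with a two-finger parallel gripper is mounted at the origin on the work surface. World frame = base frame: x ahead of the robot, y to its left, z up, the work surface at z = 0. Lengths are in m, angles in rad, forces in N, time in s.
With the tool pointing down it reaches from about 0.35 to 0.8 m from the base axis. Payload 7.3 kg.
Tool frame: the origin (TCP) lies between the finger pads; the fingertips stand 11 mm ahead of it and the grasp point (between the pads) lies 8 mm behind it; x points along the fingers, z is the direction in which the jaws open and shut, and the axes are right-handed (so a half turn about x gives the same grasp; the last joint's range is limited). The gripper opens to 85 mm and grips with 20 to 120 N. Pads are 22 mm wide; open, the fingers measure 114 mm over their backs; the gripper's body (76 mm by 85 mm) begins 54 mm behind the grasp point. The pads swing forward as they close: fully open they stand 13 mm farther back than shut.
Start: joints at [-1.381, 0.342, 1.524, -0, 1.275, -0.146], TCP at [0.173, -0.496, 0.242] pointing down, gripper open.
Joint ranges: [-2.53, 2.53], [-0.77, 2.02], [0.04, 2.7], [-1, 4.14], [0.28, 2.66], [-3.11, 3.11]. Speed limits (rad/s): [2.57, 2.57, 3.14, 3.14, 3.14, 3.14].

## Interface

Orientations are given as a unit quaternion [w, x, y, z].
In Python, from workcell import manip, solver, status, vision, hand_in gives the robot as it stands. The module is installed in compiled form; this text tells all that it offers. Calls block until the motion is done:
- manip.move_to(position, orientation): joint-space move of the TCP to a pose.
- manip.line_to(position, velocity=0.15, rot=None): straight line of the TCP; rot=None keeps the orientation; velocity is the mean speed in m/s.
- manip.goto_joints(angles): joint-space move.
- manip.command_gripper(opening): opening from 0.0 (shut) to 1.0 (fully open); the grip force is fixed at half the most; returns when the fingers have stopped.
- manip.dwell(seconds).
- solver.ik(position, orientation): joint angles nearest the present ones, or None.
- status.get_state(): the state.
- vision.snapshot(name): name is "scene" or "top"; returns the picture (480x640x3 uint8, red, green, blue); there is no depth.
- vision.get_calibration(name): a dict with "intrinsics" (3x3 intrinsics, pixels), "rvec" (rotation vector, rad) and "tvec" (3), from world to camera coordinates, as OpenCV has them. Camera axes: x right, y down, z forward; pixel columns grow to the right and rows downward; lengths in m; the calibration is good to about 2 mm. A picture is of the moment at which its call begins. get_calibration takes no time and is no camera call.
A pose or a line that the arm cannot do raises manip.Unreachable and nothing moves.
- hand_in(): hands the job in, once; it reports no verdict.
The state is a dict: "time_s": time; "joint_pos": joint angles; "qvel": joint speeds; "effort": joint torques, N m; "ee_pos": TCP position; "ee_rot": TCP orientation; "wrist_force": force on the tool from outside, world axes, zero at the start; "torque": the same for the moment, N m; "opening": opening from 0.0 (shut) to 1.0 (fully open).
Only numpy, scipy, OpenCV 4.12 (cv2) and the standard library are available. Lean on these libraries where they do the work, as an engineer would, in place of code of your own. Each camera call takes 0.05 s, during which the arm holds its last target. There are 200 camera calls.

## Task

Put the aluminium drill bit case away in the third gap of the wire divider rack, counting gaps from the robot's left-hand end, full or empty. First count them off by running a fingertip along the tops of the wire loops from the left end loop, touching at least the first, second and third loops in turn; then push the case across the glass with the fingers, still standing upright, into the third gap (between the third and fourth loops) until it stops against the back rail. Push it gently, without gripping or lifting it, leave everything else where it is, and finish with the hand clear.

Things in the scene. Friction and masses are not known exactly. Their poses are not given: they have to be found in the camera images.
- rack: Fixed divider rack: 7 wire loops at 50 mm pitch (y = 150 to -150 mm) on an aluminium back rail, 332 mm long, 40 mm high. Origin at table height, middle of the line of loop fronts; +x points into the gaps, +y to the robot's left end. 6 gaps, 44 mm clear, open at front and top, tabletop as floor, rail's face at x = 86 mm; centres y = 125, 75, 25 (third gap), -25, -75, -125 mm.
- case: Closed aluminium drill bit case, about 0.3 kg, loose, standing upright on the table in front of the rack: 92 mm long (x), 34 thick (y), 60 high, snap latch 4 mm proud in the middle of the top. Origin under its centre; +x end towards the rack. Fully home its origin is 40 mm behind the line of loop fronts and its near end sticks out 6 mm in front of the loops.
- loop1: Number 1, counted from the robot's left (+y), of the rack's seven equal upright loops of 6 mm round steel wire, fixed. Its straight top is 48 mm above the table and runs along rack +x from 13 to 86 mm behind the loop's front; origin at table height under the front of the loop, on its centre plane.
- loop2: Number 2, counted from the robot's left (+y), of the rack's seven equal upright loops of 6 mm round steel wire, fixed. Its straight top is 48 mm above the table and runs along rack +x from 13 to 86 mm behind the loop's front; origin at table height under the front of the loop, on its centre plane.
- loop3: Number 3, counted from the robot's left (+y), of the rack's seven equal upright loops of 6 mm round steel wire, fixed. Its straight top is 48 mm above the table and runs along rack +x from 13 to 86 mm behind the loop's front; origin at table height under the front of the loop, on its centre plane.
- bracket: Steel angle bracket, loose, 60 x 22 mm foot with a 60 mm high upright leg at its back, 4 mm thick, standing in the second or the fifth gap. Origin under the centre of the foot. Leave it.
- bitbox: Black plastic bit box, loose, 64 x 26 mm and 40 mm high, standing in the fifth or the second gap (the one without the bracket). Origin under its centre. Leave it.
- ramekin: White ceramic ramekin, loose, 84 mm across, 45 mm high, to the right in front of the rack. Origin under its centre. Leave it.
- hexkey: T-handled hex key lying flat, loose: purple plastic handle 80 x 20 x 18 mm, steel shaft 5 mm thick reaching 105 mm along its +y, to the left in front of the rack. Origin under the middle of the handle. Leave it.
- plugtray: Yellow nylon wall plug tray, 130 x 100 mm and 28 mm high, with plugs, loose, at the left. Origin under its centre. Leave it.
- tape: Black tape measure, loose, 66 x 34 mm and 62 mm high, at the right. Origin under its centre. Leave it.
- driver: Screwdriver lying flat, loose, 190 mm long, at the right. Origin under about its middle. Leave it.
Not all that is in view belongs to the job. What is shaped like the case but turquoise is not meant.

How it is judged:
By the outcome, as a careful person would: the job done as asked, in the order asked, and still so for the second after the job is handed in, with the robot touching nothing.
It also fails if it takes over 67 s, if anything falls off the work surface, if the arm or the gripper's body presses on something with over 40 N, if the wrist force passes 120 N, or if a joint passes its speed limit or range.

## Working session

There is one attempt and no reset: what is moved stays moved. The work goes in short steps, each a Python script; the robot and the scene stay as the last script left them, time stands still between calls to the robot, and variables do not carry over. Pictures are saved under pics/ and viewed, about 8 in all and at most 12, crops included, and the job is handed in when it is done.

```bash
mkdir -p pics; cat > h.py <<'E'
import numpy as np, cv2
from workcell import manip, solver, status, vision, hand_in
def cal(n):
    c=vision.get_calibration(n); return np.array(c["intrinsics"]),np.array(c["rvec"],float),np.array(c["tvec"],float).reshape(3)
def px2w(n,uv,z):
    K,r,t=cal(n); R=cv2.Rodrigues(r)[0]; C=-R.T@t
    d=R.T@np.linalg.inv(K)@np.array([uv[0],uv[1],1.]); return C+d*(z-C[2])/d[2]
def w2px(n,P):
    K,r,t=cal(n); return cv2.projectPoints(np.array(P,float).reshape(-1,1,3),r,t,K,None)[0].reshape(-1,2)
def snap(n,f,box=None,s=1):
    im=vision.snapshot(n)[:,:,::-1]
    cv2.imwrite(f"pics/{f}_full.png",im)
    if box: im=im[box[1]:box[3],box[0]:box[2]]
    cv2.imwrite(f"pics/{f}.png",cv2.resize(im,None,fx=s,fy=s,interpolation=cv2.INTER_CUBIC))
E
python3 - <<'E'
from h import *
snap("scene","a"); snap("top","b")
for n in("scene","top"):
    K,r,t=cal(n);print(n,K[0,0],-cv2.Rodrigues(r)[0].T@t)
s=status.get_state();print(s["time_s"],s["ee_rot"],s["opening"])
E
```

```text
scene 501.956268547715 [ 1.24442812 -0.52663444  0.89533335]
top 454.19823338776473 [0.45673004 0.03842113 1.00158043]
0.1 [ 0.57616894  0.40974031  0.57687666 -0.40909113] 1.0015502921563102
```

View pics/a.png

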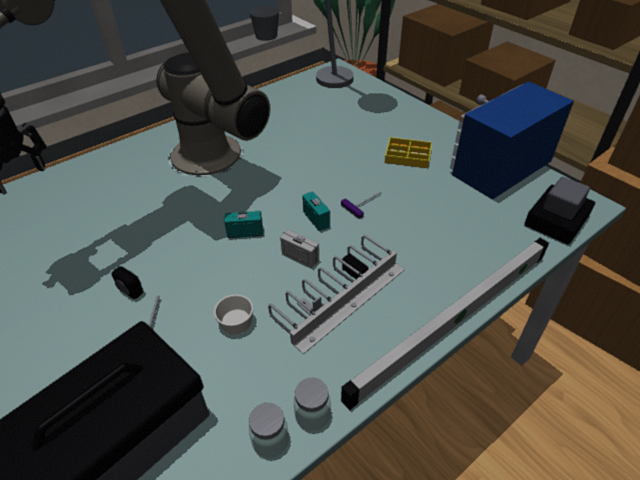

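View pics/b.png

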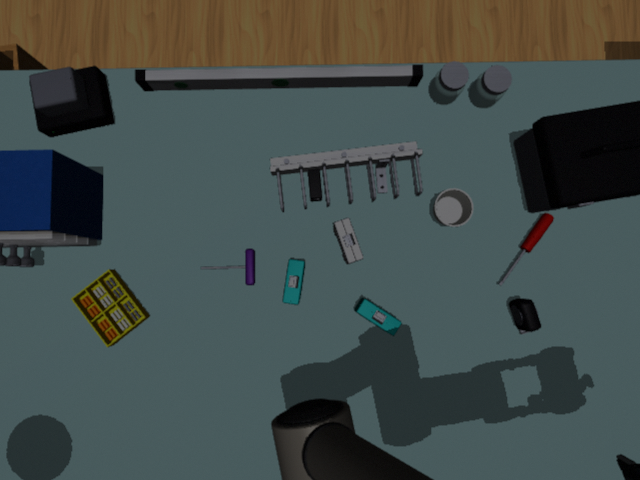

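The top view shows three case-shaped things: aluminium (347,241), turquoise (293,281) and turquoise (378,315). The grey one with the latch is the one meant. The rack's loop 1 (robot's left) is at the image left, about (280,190). I'll confirm this in an enlarged crop.

```bash
python3 - <<'E'
from h import *
im=cv2.imread("pics/b_full.png")[135:285,260:430]
im=cv2.resize(im,None,fx=4,fy=4,interpolation=cv2.INTER_CUBIC)
cv2.imwrite("pics/c.png",cv2.convertScaleAbs(im,alpha=1.6))
im=cv2.imread("pics/a_full.png")[210:350,220:420]
cv2.imwrite("pics/d.png",cv2.convertScaleAbs(cv2.resize(im,None,fx=4,fy=4,interpolation=cv2.INTER_CUBIC),alpha=1.5))
E
```

```text
(no output)
```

View pics/c.png

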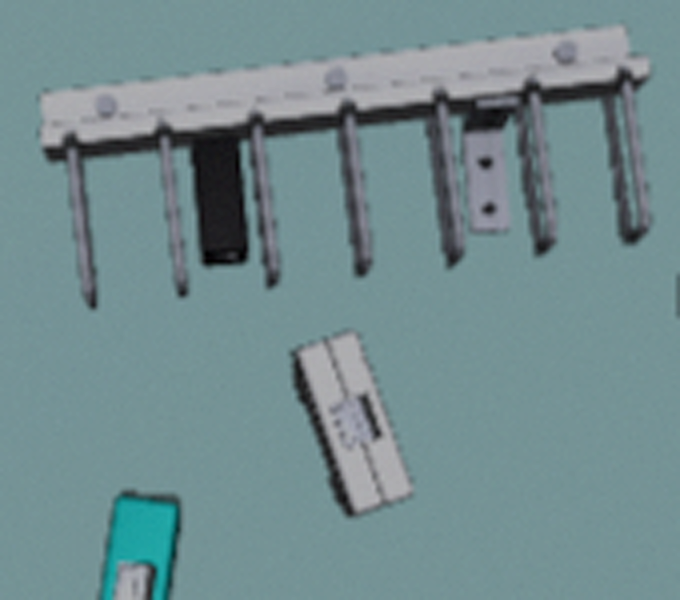

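View pics/d.png

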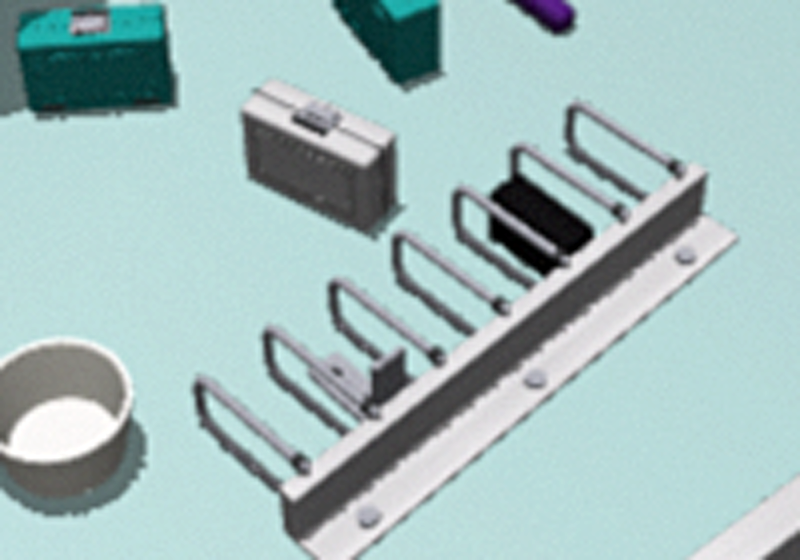

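The grey case with the latch, crop c (297..412, 332..515), is the aluminium one; the turquoise ones are lookalikes. The bit box is in gap 2 (between loops at 163 and 256) and the bracket in gap 5. Gap 3, between the loops at 256 and 347, is empty. Next I'll fit the poses.

```bash
python3 - <<'E'
from h import *
from scipy.optimize import least_squares
C=lambda p:np.array(p)/4.+[260,135]-0.375
D=lambda p:np.array(p)/4.+[220,210]-0.375
ys=0.15-0.05*np.arange(7)
rear=C([(72,142),(163,130),(256,122),(347,108),(440,97),(532,88),(625,75)])
foot=C([(91,304),(181,293),(271,283),(361,272),(453,262),(542,250),(632,238)])
srear=D([(680,168),(622,210),(565,262),(502,308),(438,357),(373,411),(303,465)])
def T(p,P):
    c,s=np.cos(p[2]),np.sin(p[2]);P=np.array(P);return np.c_[p[0]+c*P[:,0]-s*P[:,1],p[1]+s*P[:,0]+c*P[:,1],P[:,2]]
R=[(.084,y,.045) for y in ys];F=[(0.001,y,0.) for y in ys]
f=lambda p:np.r_[w2px("top",T(p,R))-rear,w2px("top",T(p,F))-foot,w2px("scene",T(p,R))-srear].ravel()
r=least_squares(f,[.6,0,0]);print("rack",r.x,np.degrees(r.x[2]));print(r.fun.reshape(3,7,2).mean(1),r.fun.std())
tc=C([(297,350),(355,332),(412,492),(352,515)])
P=[(.046,.017,.06),(.046,-.017,.06),(-.046,-.017,.06),(-.046,.017,.06)]
sc=D([(243,103),(272,82),(397,134),(375,166),(378,232),(247,178)])
S=[(-.046,-.017,.06),(-.046,.017,.06),(.046,.017,.06),(.046,-.017,.06),(.046,-.017,0),(-.046,-.017,0)]
f2=lambda p:np.r_[w2px("top",T(p,P))-tc,w2px("scene",T(p,S))-sc].ravel()
q=least_squares(f2,[.5,0,0]);print("case",q.x,np.degrees(q.x[2]));print(q.fun.reshape(-1,2).round(1))
c,s=np.cos(r.x[2]),np.sin(r.x[2]);d=q.x[:2]-r.x[:2];print("case in rack",c*d[0]+s*d[1],-s*d[0]+c*d[1],np.degrees(q.x[2]-r.x[2]))
for nm,p,z in [("ram",(453,208),.04),("teal1",(293,281),.06),("teal2",(378,315),.06),("hex",(250,267),.018)]:print(nm,px2w("top",p,z))
E
```

```text
rack [ 0.62550198 -0.0495242   0.1036043 ] 5.93608914748528
[[-0.10842691 -0.92842572]
 [-0.23761806 -0.17816011]
 [-0.97280167 -0.81664514]] 0.5403126500250202
case [ 0.53956083 -0.03744674  0.32898859] 18.84965775828621
[[-1.5 -1.1]
 [-0.8 -2.1]
 [ 0.4 -0.8]
 [ 0.  -0.9]
 [-1.1  0.6]
 [-0.2 -2.4]
 [ 0.4 -1.5]
 [-1.9 -0.7]
 [-2.1  0.1]
 [-0.4 -0.8]]
case in rack -0.08423128468218105 0.02090065106854438 12.91356861080093
ram [ 0.60325266 -0.26650388  0.04      ]
teal1 [0.45453431 0.07762991 0.06      ]
teal2 [ 0.38157856 -0.09560313  0.06      ]
hex [0.48642129 0.17178497 0.018     ]
```

```bash
cat >> h.py <<'E'
from scipy.spatial.transform import Rotation as Ro
RK=np.array([.6255,-.0495,.1036])
def ori(dyaw=0.,sg=1):
    a=RK[2]+dyaw; x=np.array([0,0,-1.]); z=sg*np.array([-np.sin(a),np.cos(a),0]); y=np.cross(z,x)
    q=Ro.from_matrix(np.c_[x,y,z]).as_quat(); return q[[3,0,1,2]]
def rw(x,y,z):
    c,s=np.cos(RK[2]),np.sin(RK[2]); return np.array([RK[0]+c*x-s*y,RK[1]+s*x+c*y,z])
def st():
    s=status.get_state(); return s["time_s"],np.array(s["wrist_force"]),np.array(s["ee_pos"])
E
python3 - <<'E'
from h import *
manip.command_gripper(0.)
P=[0.45,-0.1,0.25]
best=min((1,-1),key=lambda g:9 if solver.ik(P,ori(0,g)) is None else abs(solver.ik(P,ori(0,g))[5]))
print(best,solver.ik(P,ori(0,best)))
manip.move_to(P,ori(0,best)); print(*st())
manip.move_to(rw(.045,.15,.12),ori(0,best)); 
manip.line_to(rw(.045,.15,.067),.1); manip.dwell(.2); t,f0,p=st(); print(t,f0,p)
z=.067
while z>.050:
    z-=.001; manip.line_to(rw(.045,.15,z),.03); t,f,p=st()
    if abs((f-f0)[2])>2: break
print(z,t,f-f0,p)
manip.line_to(rw(.045,.15,z+.008),.05)
snap("scene","e",(200,150,440,330),3)
E
```

```text
-1 [-3.85172086e-01  2.17869009e-01  1.67606721e+00 -4.44089210e-16
  1.24765644e+00  1.08202424e+00]
2.625 [ 0.34836539 -0.36571167 -0.55625263] [ 0.44996985 -0.10068491  0.2499973 ]
4.7167 [ 0.38427386 -0.03783817 -0.14050154] [0.65520246 0.10441023 0.06787611]
0.057999999999999996 6.9667 [-1.90617479 -0.16440832  5.65300315] [0.65495125 0.10433487 0.05892652]
```

View pics/e.png

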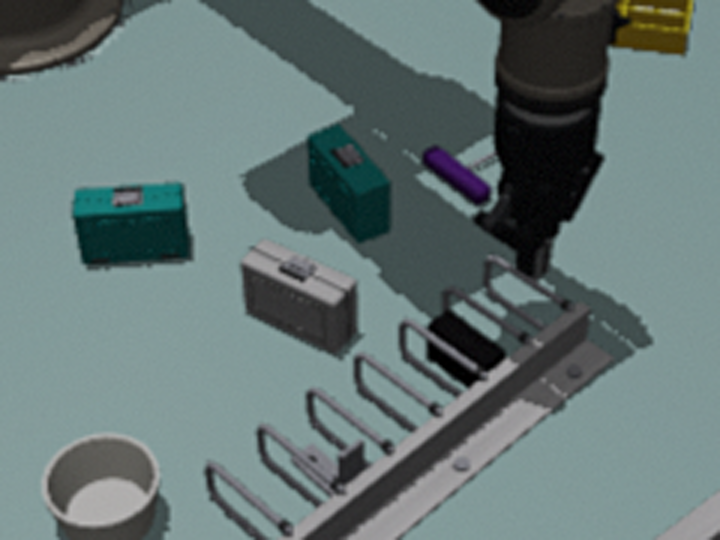

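The fingertip touched loop 1: contact at a tip height of 47.9 mm, against 48 mm expected. The picture shows the tip at loop 1, about (535,270) in the crop. Next I'll touch loops 2 and 3, then go to the push start.

```bash
python3 - <<'E'
from h import *
for y in (.10,.05):
    manip.line_to(rw(.045,y,.066),.1); manip.line_to(rw(.045,y,.061),.05); manip.dwell(.15); _,f0,_=st(); z=.061
    while z>.055:
        z-=.001; manip.line_to(rw(.045,y,z),.03); t,f,p=st()
        if abs((f-f0)[2])>2: break
    print(y,z,t,f-f0,p)
    manip.line_to(rw(.045,y,.068),.06)
manip.line_to(rw(.045,.05,.13),.15)
manip.line_to(rw(-.165,.027,.13),.2)
manip.line_to(rw(-.165,.027,.028),.12)
manip.dwell(.15);t,f0,p=st();print(t,f0,p)
snap("top","f",(260,160,430,310),4)
E
```

```text
0.1 0.057999999999999996 9.125 [-1.20102044  0.40650282  5.19526961] [0.66012493 0.05457253 0.05893117]
0.05 0.057999999999999996 11.2417 [-2.27206009 -0.80101601  5.94001518] [0.66530484 0.00486305 0.0589448 ]
14.4833 [-0.8085108  -0.66786586 -0.4339558 ] [ 0.45908405 -0.03982088  0.02866163]
```

View pics/f.png

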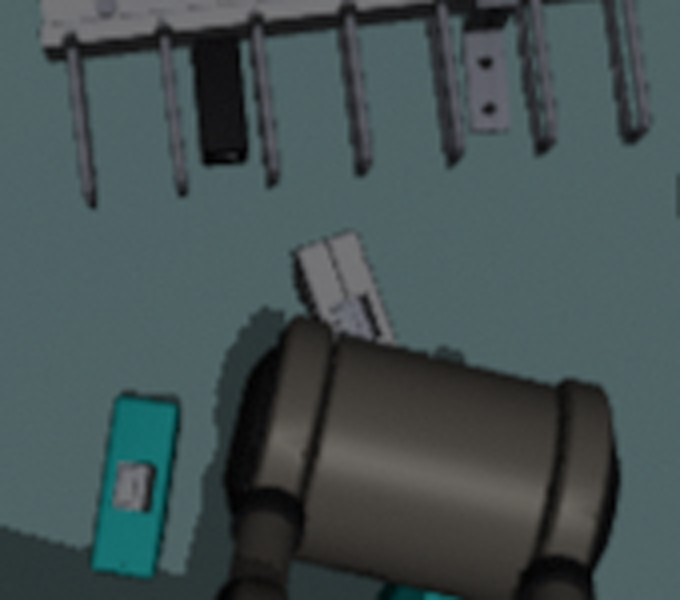

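All three loops were touched in order, each at a tip height of 48 mm. The top view shows the case not yet moved: front end at crop (297..355, 235..255), hand behind it. I'll start the aligning push.

```bash
python3 - <<'E'
from h import *
_,f0,_=st()
for x in np.arange(-.160,-.1219,.004):
    manip.line_to(rw(x,.027,.028),.04); t,f,p=st(); print(round(x,3),round(t,2),(f-f0).round(1))
snap("top","g",(280,160,400,260),6); snap("scene","g2",(250,190,380,290),6)
E
```

```text
-0.16 14.81 [-0.1 -0.5 -0.4]
-0.156 15.06 [-0.  -0.6  0. ]
-0.152 15.31 [ 0.1 -0.9 -1. ]
-0.148 15.56 [-0.2 -0.5 -0.4]
-0.144 15.81 [-0.7 -1.3 -0.4]
-0.14 16.06 [-2.  -0.5 -0.6]
-0.136 16.31 [-0.5 -0.3 -0.4]
-0.132 16.56 [ 0.6 -0.6 -0.5]
-0.128 16.81 [ 0.4 -0.3 -0.7]
-0.124 17.06 [ 0.1  0.7 -1.3]
```

View pics/g.png

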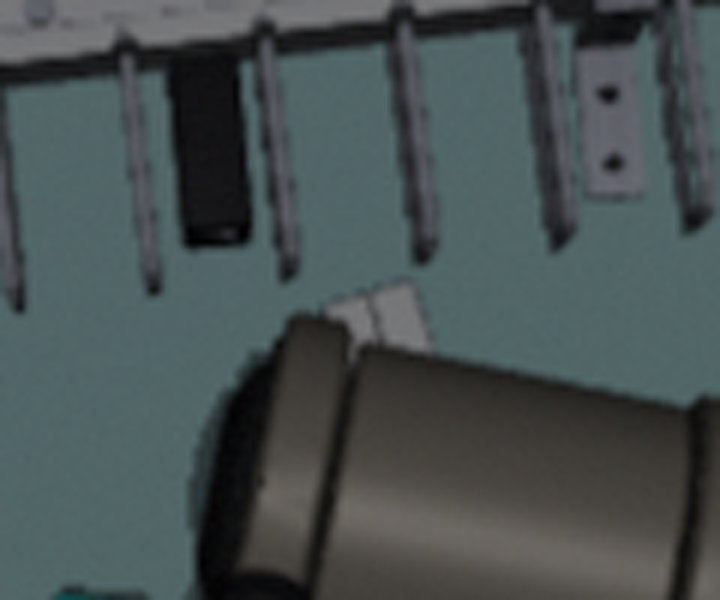

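View pics/g2.png

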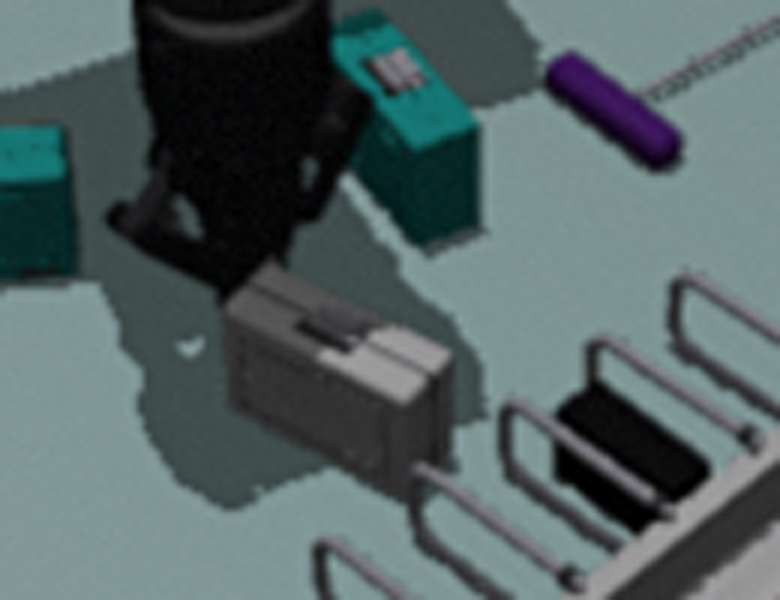

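```bash
cat >> h.py <<'E'
from scipy.optimize import least_squares
def fitcase(top,scn,x0=(.57,-.03,.2)):
    # lists of (local pt mm, full-image px)
    def T(p,P):
        c,s=np.cos(p[2]),np.sin(p[2]);P=np.array(P)/1e3;return np.c_[p[0]+c*P[:,0]-s*P[:,1],p[1]+s*P[:,0]+c*P[:,1],P[:,2]]
    f=lambda p:np.concatenate([(w2px(n,T(p,[a for a,_ in L]))-np.array([b for _,b in L])).ravel() for n,L in(("top",top),("scene",scn)) if L])
    q=least_squares(f,x0);c,s=np.cos(RK[2]),np.sin(RK[2]);d=q.x[:2]-RK[:2]
    print("case in rack mm/deg",1e3*(c*d[0]+s*d[1]),1e3*(-s*d[0]+c*d[1]),np.degrees(q.x[2]-RK[2]));print(q.fun.reshape(-1,2).round(1).tolist())
E
python3 - <<'E'
from h import *
G=lambda u,v:(u/6+280-.4,v/6+160-.4)
S=lambda u,v:(u/6+250-.4,v/6+190-.4)
top=[((46,-17,60),G(413,282)),((46,17,60),G(324,308))]
scn=[((-46,-17,60),S(226,305)),((-46,17,60),S(268,264)),((46,17,60),S(452,352)),((46,-17,60),S(405,402)),((46,-17,0),S(413,502)),((-46,-17,0),S(232,408))]
fitcase(top,scn); fitcase(top,[]) ; fitcase([],scn)
E
```

```text
case in rack mm/deg -61.50467962020426 19.624136562230927 9.640723937912675
[[-0.3, -1.8], [-1.0, -1.5], [-1.7, -0.3], [0.1, -1.6], [0.5, -0.7], [-0.2, -0.5], [-1.1, 0.2], [-1.2, -0.1]]
case in rack mm/deg -65.12245915696982 18.8732267172496 9.388962217576184
[[0.4, -0.1], [-0.4, 0.1]]
case in rack mm/deg -59.380546927680705 19.504177271374303 9.635884928032716
[[-1.1, 0.1], [0.6, -1.1], [1.1, -0.3], [0.4, 0.0], [-0.5, 0.7], [-0.6, 0.3]]
```

The top view shows the case front edge at crop (324,308)–(413,282), turned about 9.6° to the rack. The front is nearly centred in gap 3 and the rear lies about 13 mm too far right. I'll nudge the rear flank to the left with the shut fingers, turned a quarter so their narrow side faces the case.

```bash
python3 - <<'E'
from h import *
manip.line_to(rw(-.15,.027,.028),.1); manip.line_to(rw(-.15,.0,.12),.15)
P=rw(-.101,-.05,.12)
o=min([ori(np.pi/2,-1),ori(np.pi/2,1)],key=lambda q:9 if solver.ik(P,q) is None else abs(solver.ik(P,q)[5]))
manip.move_to(P,o)
manip.line_to(rw(-.101,-.045,.024),.12); manip.dwell(.1)
_,f0,_=st()
for y in [-.030,-.024,-.020,-.016,-.012,-.008]:
    manip.line_to(rw(-.101,y,.024),.04); t,f,p=st(); print(y,round(t,2),(f-f0).round(1))
manip.line_to(rw(-.101,-.035,.024),.1)
manip.line_to(rw(-.140,-.06,.12),.2)
manip.line_to(rw(-.22,-.06,.15),.2)
snap("top","i",(280,160,400,260),6); snap("scene","i2",(250,190,380,290),6)
E
```

```text
-0.03 21.38 [ 0.1 -0.5  0. ]
-0.024 21.68 [1.  1.2 0.4]
-0.02 21.93 [0.3 0.6 0.5]
-0.016 22.18 [ 0.8  0.8 -0.4]
-0.012 22.43 [ 1.3 -0.8 -0.3]
-0.008 22.68 [0.4 0.2 0.6]
```

View pics/i.png

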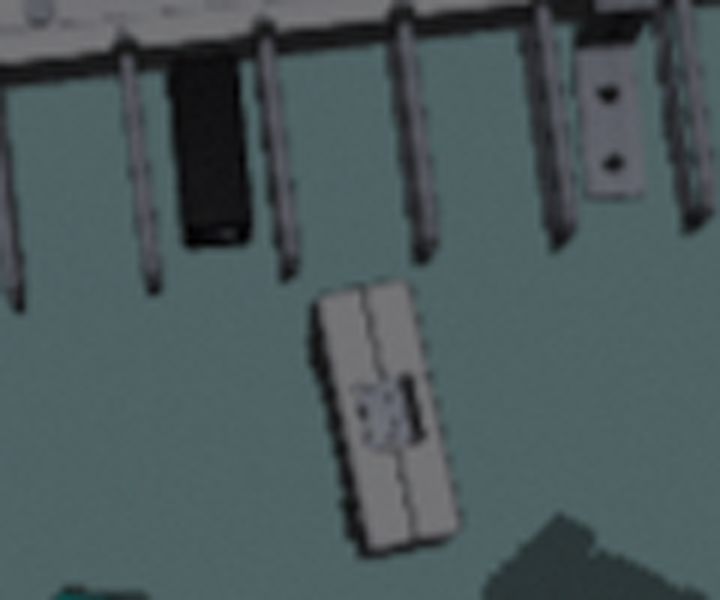

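View pics/i2.png

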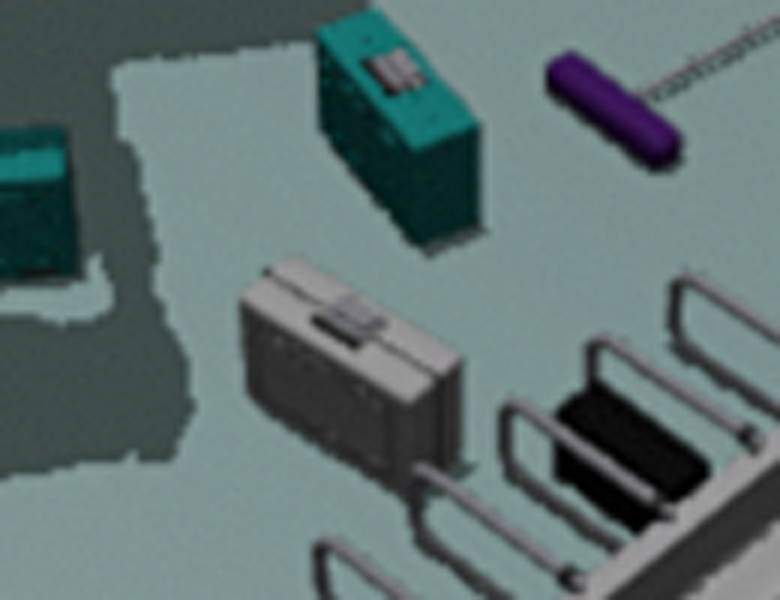

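```bash
python3 - <<'E'
from h import *
G=lambda u,v:(u/6+280-.4,v/6+160-.4)
S=lambda u,v:(u/6+250-.4,v/6+190-.4)
top=[((46,-17,60),G(408,280)),((46,17,60),G(317,296)),((-46,-17,60),G(461,530)),((-46,17,60),G(369,552))]
scn=[((-46,-17,60),S(242,296)),((-46,17,60),S(290,257)),((46,17,60),S(463,356)),((46,-17,60),S(412,404)),((46,-17,0),S(415,500)),((-46,-17,0),S(249,398))]
fitcase(top,scn); fitcase(top,[]) ; fitcase([],scn)
E
```

```text
case in rack mm/deg -59.768898066194936 25.06877051873412 4.702133150274564
[[-0.2, -1.7], [-0.9, -1.1], [0.3, -0.5], [-0.3, -0.9], [-1.5, -0.8], [0.1, -1.8], [0.3, -1.0], [-0.7, -0.9], [-0.8, 0.4], [-1.3, -0.4]]
case in rack mm/deg -62.02011014852252 24.80154527214901 4.297693953896485
[[0.3, -0.7], [-0.5, -0.2], [0.4, 0.6], [-0.2, 0.2]]
case in rack mm/deg -56.93369239312129 24.492726122686275 4.846117494473142
[[-0.9, -0.1], [0.6, -1.1], [1.0, -0.3], [0.0, -0.2], [-0.1, 1.2], [-0.7, 0.3]]
```

The top view shows the case upright at crop (317..461, 280..552): y ≈ 25 mm in the rack frame, still turned +4.5°. I'll square it with a small nudge left at the rear and one right at the front, then push it flat into the mouth of the gap.

```bash
python3 - <<'E'
from h import *
def go(pts,v=.04,lim=8):
    _,f0,_=st()
    for p in pts:
        manip.line_to(p,v); t,f,_=st(); m=np.linalg.norm(f-f0)
        if m>lim: print("STOP",p,f-f0); raise SystemExit
    print(round(t,2),(f-f0).round(1))
P=rw(-.103,-.05,.12)
o=min([ori(np.pi/2,-1),ori(np.pi/2,1)],key=lambda q:9 if solver.ik(P,q) is None else abs(solver.ik(P,q)[5]))
manip.move_to(P,o)
manip.line_to(rw(-.103,-.035,.024),.15)
go([rw(-.103,y,.024) for y in(-.015,-.010,-.007,-.004)])
manip.line_to(rw(-.103,-.03,.024),.1); manip.line_to(rw(-.11,-.01,.12),.2); manip.line_to(rw(-.033,.09,.12),.2)
manip.line_to(rw(-.033,.085,.034),.12); manip.dwell(.1)
go([rw(-.033,y,.034) for y in(.065,.060,.057,.0545)])
manip.line_to(rw(-.033,.085,.034),.1); manip.line_to(rw(-.05,.085,.12),.2)
oi=min([ori(0,-1),ori(0,1)],key=lambda q:abs(solver.ik(rw(-.15,.025,.12),q)[5]))
manip.move_to(rw(-.15,.025,.12),oi); manip.line_to(rw(-.15,.025,.030),.12); manip.dwell(.1)
go([rw(x,.025,.030) for x in np.arange(-.13,-.079,.005)])
snap("scene","j",(250,190,380,290),6); snap("top","j2",(280,160,400,260),6)
E
```

```text
27.23 [-0.1  0.3  0.3]
31.45 [ 0.7 -0.6 -0.5]
38.17 [-0.4 -0.2 -0.1]
```

View pics/j.png

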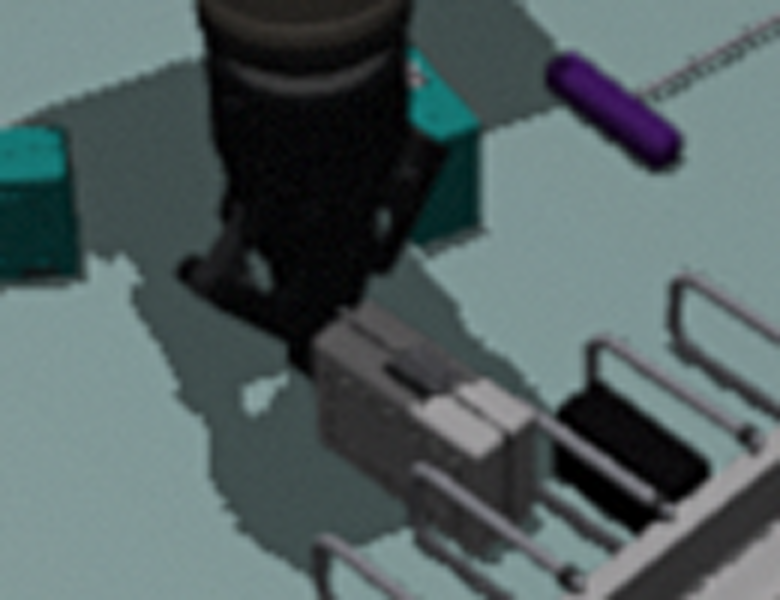

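The case has entered the third gap: its front end, crop (450..540, 400..555), lies between loops 3 and 4, upright. I'll push on gently until the force rises at the rail.

```bash
python3 - <<'E'
from h import *
manip.dwell(.1);_,f0,_=st(); x=-.080
while x<-.012:
    x+=.004 if x<-.026 else .001
    manip.line_to(rw(x,.025,.030),.04); t,f,p=st(); d=f-f0
    if x>-.03: print(round(x,3),round(t,2),d.round(1))
    if np.linalg.norm(d[:2])>5: print("stop");break
manip.line_to(rw(x-.03,.025,.030),.08)
manip.line_to(rw(x-.10,.025,.15),.2); manip.move_to(rw(-.26,-.12,.25),solver and status.get_state()["ee_rot"])
a=vision.snapshot("top")[160:260,280:400,::-1]; b=vision.snapshot("scene")[190:290,250:380,::-1]
cv2.imwrite("pics/k.png",cv2.resize(np.vstack([cv2.copyMakeBorder(a,0,0,0,10,0),b]),None,fx=3,fy=3,interpolation=cv2.INTER_CUBIC))
print(st()[0])
E
```

```text
-0.028 41.62 [-0.8 -0.3  0.7]
-0.024 41.87 [ 0.1 -0.2 -0.5]
-0.023 42.12 [-0.6  0.3  0.3]
-0.022 42.37 [-1.4 -0.7  0.1]
-0.021 42.62 [-4.9  0.2  2.5]
-0.02 42.87 [-9.5 -0.4  3.8]
stop
45.2333
```

View pics/k.png

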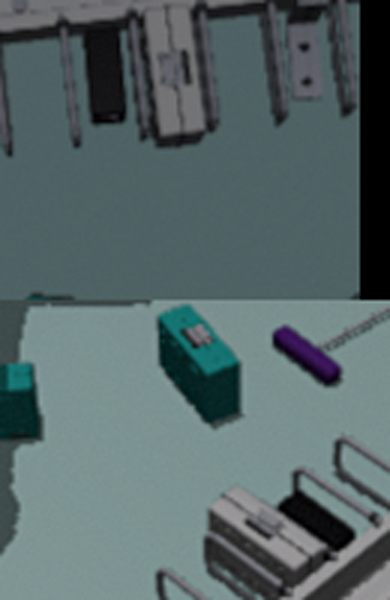

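The last view shows the case upright and straight in gap 3. In the top part it reaches from about (175,5) at the rail to (180,140), just in front of the loops. The bit box, bracket and turquoise cases have not moved.

```bash
python3 -c "
from h import *
t,f,p=st();print(t,f,p);hand_in()"
```

```text
45.2333 [-0.12037477  1.36422118 -0.19599948] [ 0.37980121 -0.19485651  0.24900167]
the job is handed in; nothing more can be done
```

The aluminium case is standing upright and straight in the third gap, pushed up against the back rail, and the job is handed in at 45 s of the 67 s limit.

- **Counting:** I touched loops 1, 2 and 3 in turn with the shut fingertips. Each touch came at a tip height of about 48 mm with 5–6 N. The fingertip was lifted slightly between loops rather than slid continuously.
- **Pushing:** I pushed the case only with shut fingers, never gripping or lifting it. It turned less than expected on the first push, so I squared it up with three small sideways nudges before pushing it home. The force rose to about 10 N as it met the rail, and I stopped there.
- **Last checks:** In the final picture the case's near end sticks out slightly in front of the loops. The bit box, bracket, hex key and turquoise cases look unmoved. The hand was clear, with wrist force about 1 N, which is noise.
- **Disagreement:** Contact with the rail came about 3 mm earlier than my rack fit predicted. The case looks seated against the rail, so I put this down to fit and calibration error.
- **Not checked:** The last crop did not cover the ramekin, plug tray, tape or screwdriver, but the hand only worked well away from them.

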